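# Hang the slip ladle in its crock and fit the notched lid

## Robot

A 6-joint arm with a two-finger parallel gripper is mounted at the origin on a cart in front of the work surface, level with it; the furniture and walls round the work are solid. World frame = base frame: x ahead of the robot, y to its left, z up, the work surface at z = 0. Lengths are in m, angles in rad, forces in N, time in s.
With the tool pointing down it reaches from about 0.35 to 0.975 m from the base axis. Payload 17.4 kg.
Tool frame: the origin (TCP) lies on the centre line of the jaws, within the pads' length; the fingertips stand 8 mm ahead of it and the grasp point (between the pads) lies 11 mm behind it; z points along the fingers, y is the line along which they close (so a half turn about z gives the same grasp; the last joint's range is limited). The gripper opens to 85 mm and grips with 20 to 120 N. Pads are 22 mm wide; open, the fingers measure 114 mm over their backs; the gripper's body (76 mm by 85 mm) begins 54 mm behind the grasp point. The pads swing forward as they close: fully open they stand 13 mm farther back than shut.
Start: joints at [1.156, 0.116, 1.442, -0, 1.584, -0.038], TCP at [0.248, 0.628, 0.239] pointing down, gripper open.
Joint ranges: [-2.83, 2.83], [-0.83, 2.19], [0.07, 2.5], [-1.14, 4.28], [0.01, 3], [-2.97, 2.97]. Speed limits (rad/s): [1.89, 1.89, 2.22, 3.14, 3.14, 3.14].

## Interface

Orientations are given as a unit quaternion [x, y, z, w].
In Python, from workcell import env gives the robot as it stands. The module is installed in compiled form; this text tells all that it offers.
- The arm moves only by the tool jog_arm, never from a script. Its argument "rows" is a list of rows, each an object with "slide": the shift along the tool's x, y, z in cm, a list of three; "rot": the turn, a rotation vector about the tool's x, y, z in degrees, a list of three; "hand": the closure in counts, from 0 (fully open) to 255 (shut). A call has 1 to 5 rows; each row is the pose to reach, as a shift and turn from the pose commanded when the call began, along the tool's axes at that moment; what a row does not reach only later rows make up. A row lasts 1/8 s, in which the tool goes at most 62.5 mm and 10.7 degrees, less where a joint would pass 70% of its speed; a pose out of reach is approached as far as the arm can. A call with a gripper value outside its range is refused whole. The fingers move at their own pace and stop on an object; "newtons" is the grip in N (left out, the last holds). Time passes only in rows, so rows that repeat a pose let the fingers close. It gives the time, the measured TCP pose, the force, the opening and the grip force at its end, in the units of the state.
- env.state(): the state, without advancing time (a new reading comes with each control period).
- env.read_camera(name): name is "scene" or "top" or "wrist"; returns a dict with "img" (384x512x3 uint8, red, green, blue), "vertical_fov" (degrees; the focal length in pixels is half the picture's height over the tangent of half this angle, whatever the lens; pixels are square), "cx", "cy" (the principal point, pixels), "D" ([k1, k2, p1, p2, k3] as OpenCV has them; the pictures are not rectified), "eye" and "attitude" of the camera in the world. Camera axes: x right, y up, looking along -z (the intrinsics and any distortion apply to the point x, -y, -z); pixel columns grow to the right and rows downward; lengths in m; the calibration is good to about 2 mm. A picture is of the moment at which its call begins. There is no depth.
- env.finish_job(): hands the job in; it is judged then, once.
The state is a dict: "t": time; "q": joint angles; "qd": joint speeds; "joint_efforts": joint torques, N m; "position": TCP position; "ee_rot": TCP orientation; "contact_force": force on the tool from outside, world axes, zero at the start; "wrist_torque": the same for the moment, N m; "grip_width": opening from 0.0 (shut) to 1.0 (fully open); "finger_force": force on a finger pad.
Only numpy, scipy, OpenCV 4.12 (cv2) and the standard library are available. Lean on these libraries where they do the work, as an engineer would, in place of code of your own. Each camera call takes 0.05 s, during which the arm holds its last target. There are 200 camera calls.

## Task

Put the slip set away: take the drained ladle out of the enamel pot and hang it by its own hook over the rim of the stoneware crock, with its bowl inside. Then close the crock with its wooden lid, the notch round the ladle's handle, so that the lid sits flat and fully home and the ladle still hangs from the rim. Leave the dropper bottle, the small terracotta cup near the crock and the blue-green test tile where they are, and do not shove the enamel pot about or tip it over.

Things in the scene. Friction and masses are not known exactly. Their poses are not given: they have to be found in the camera images.
- crock: Loose empty stoneware crock, tan with blue bands, round, straight-sided, 2 kg: 172 mm across outside, 160 mm inside (wall 6 mm), 125 mm high, inner floor 8 mm above the bench. Origin: centre of its underside, z up. All sides are alike: the ladle may hang anywhere on its rim.
- crock_rim (a point): Centre of the crock's mouth, level with the top of the rim, 125 mm above the crock's underside.
- pot: Loose empty cream enamel pot with a blue rim and a side loop handle: 110 mm across, wall 4 mm, 118 mm high, 0.6 kg. Origin: centre of its underside, z up; its x axis points to where the ladle hangs at the start; the loop handle stands out 37 mm at its -y side.
- ladle: Steel ladle, 0.16 kg, hung at the start on the pot's rim, bowl inside. Origin: underside of the hook's flat bridge (which rests on the rim), mid throat. z: up the stem; x: outward across the rim, bowl side to outer tab. The throat is 10 mm wide in x, open below; the stem, a strap 14 mm wide in y (x -9 to -5 mm), hangs inside the rim. Hung free it tilts about 0.05 rad, handle inward.
- ladle_grip (a point): Middle of the ladle's dark wooden handle, where to grip it; at x = +9 mm, z = +45 mm from the ladle's origin. The handle is flat-sided: 16 mm thick along the ladle's y, 22 mm wide, 68 mm long, leaning outward 18 degrees from the ladle's z toward its +x; its ends are about 12 and 80 mm above the origin.
- ladle_bowl (a point): Centre of the underside of the ladle's round bowl, at x = -38.5 mm, z = -98 mm from the ladle's origin. The bowl is 60 mm across and 30 mm deep.
- ladle_tab (a point): Lower end of the hook's outer tab, the part that goes down outside the rim, at x = +11 mm, z = -31 mm from the ladle's origin. The tab is 14 mm wide in y, 3 mm thick, its inner face at x = 5 mm down to z = -20 mm, flaring outward below.
- lid: Loose round wooden lid, 0.3 kg, right way up on the bench. Origin: on its axis at the underside of its locating ring; z up; x from the centre through the middle of the notch. Plate 176 mm across, 9 mm thick (10 to 19 mm above the origin), over a ring 154 mm across and 10 mm deep that drops into the crock's mouth. Home, the plate rests on the rim, the origin 10 mm below it.
- lid_knob (a point): Middle of the head of the dark round knob at the lid's centre, 45 mm above the lid's origin: head 33 mm across, 36 to 54 mm above the origin, neck 20 mm across. The plate's top is 26 mm below this point.
- lid_notch (a point): Middle of the inner end of the lid's notch, on the plate's top, 58 mm from the lid's axis along its +x. From here the notch runs 26 mm wide straight out to the edge, through plate and locating ring.
- bottle: Small amber dropper bottle, 33 mm across, 102 mm high, a bystander. Origin at the centre of its underside.
- cup: Terracotta bisque cup on the near-left of the crock, in front of the tool chest, 66 mm across, 69 mm high, a bystander (another like it far left plays no part). Origin at the centre of its underside.
- tile: Glaze test tile, 34 x 52 x 9 mm, terracotta half dipped in blue-green glaze, lying flat, a bystander. Origin at the centre of its underside.

How it is judged:
On the way, in this order (a step that is already met when the one before it is completed fails the run):
1. the ladle hangs freely by its hook on the crock's rim, its bowl inside, and has been let go (horizontal distance between ladle and crock_rim between 0.075 and 0.093 m and z of ladle in the frame of crock_rim between -0.004 and 0.006 m and horizontal distance between ladle_bowl and crock_rim below 0.066 m and angle between ladle's own z axis and vertical below 0.17 rad and contact force between ladle and crock above 0.2 N and contact force between ladle and the fingers below 0.1 N), for 0.3 s.
2. the lid sits fully home on the crock (horizontal distance between lid and crock_rim below 0.006 m and z of lid in the frame of crock_rim between -0.0135 and -0.007 m and angle between lid's own z axis and vertical below 0.03 rad), for 0.2 s.
At the end, for the whole second after the job is handed in: Released ladle hangs on the crock: hook 75 to 93 mm off its axis, -4 to +6 mm from rim height, bowl within 66 mm of the axis, tilt < 0.17. Lid home: within 6 mm of the axis, ring underside 7 to 13.5 mm below the rim, tilt < 0.03. Crock upright (0.05 rad); all at rest (0.02 m/s) (all of step 1 and all of step 2 and angle between crock's own z axis and vertical below 0.05 rad and linear speed of each of ladle, lid, crock below 0.02 m/s); the robot touches nothing.
It fails at once if the bottle, the cup or the tile is moved more than 30 mm (distance of any of bottle, cup, tile from where it was at the start of the episode above 0.03 m).
It fails at once if the enamel pot is shoved more than 60 mm or tipped over (distance of pot from where it was at the start of the episode above 0.06 m or angle between pot's own z axis and vertical above 0.5 rad).
It also fails if it takes over 58 s, if anything falls off the work surface, if the arm or the gripper's body presses on something with over 40 N, if the wrist force passes 120 N, or if a joint passes its speed limit or range.

## Working session

There is one attempt and no reset: what is moved stays moved. The work goes in short steps, Python scripts to look and compute and a tool call to move; the robot and the scene stay as the last step left them, time stands still between calls to the robot, and variables do not carry over. Pictures are saved under pics/ and viewed, at most 10 in all, crops included, and the job is handed in when it is done.

Besides the shell and the picture viewer there is one more tool, called in YAML: its name, and indented under it one key for each argument. jog_arm: Moves the arm, as the interface text tells. Its arguments: {"type":"object","properties":{"rows":{"type":"array","items":{"type":"object","properties":{"slide":{"type":"array","items":{"type":"number"}},"rot":{"type":"array","items":{"type":"number"}},"hand":{"type":"number"}}}},"newtons":{"type":"number"}},"required":["rows"]}

```bash
mkdir -p pics
cat > h.py <<'E'
import numpy as np, cv2, pickle
from scipy.spatial.transform import Rotation as R
from workcell import env
def snap(n,f):
    c=env.read_camera(n); cv2.imwrite(f'pics/{f}.png',c['img'][:,:,::-1]); pickle.dump(c,open(f'pics/{f}.pkl','wb')); return c
def load(f): return pickle.load(open(f'pics/{f}.pkl','rb'))
def att(c):
    a=np.array(c['attitude']); return R.from_quat(a) if a.size==4 else R.from_matrix(a.reshape(3,3))
def K(c):
    h=c['img'].shape[0]; f=h/2/np.tan(np.radians(c['vertical_fov'])/2)
    return np.array([[f,0,c['cx']],[0,f,c['cy']],[0,0,1.]])
def ray(c,p):
    u=cv2.undistortPoints(np.array([[p]],float),K(c),np.array(c['D'],float))[0,0]
    d=att(c).apply([u[0],-u[1],-1]); return np.array(c['eye']),d/np.linalg.norm(d)
def atz(c,p,z):
    o,d=ray(c,p); return o+d*(z-o[2])/d[2]
def tri(*obs):
    A=np.zeros((3,3));b=np.zeros(3);L=[ray(c,p) for c,p in obs]
    for o,d in L:
        M=np.eye(3)-np.outer(d,d);A+=M;b+=M@o
    x=np.linalg.solve(A,b); return x,[np.linalg.norm(np.cross(x-o,d)) for o,d in L]
def proj(c,P):
    q=att(c).inv().apply(np.atleast_2d(P)-np.array(c['eye']))*[1,-1,-1]
    return cv2.projectPoints(q,np.zeros(3),np.zeros(3),K(c),np.array(c['D'],float))[0][:,0]
E
python3 - <<'E'
from h import *
for n in ['scene','top','wrist']:
    c=snap(n,n+'0'); print(n,c['vertical_fov'],c['cx'],c['cy'],c['D'],c['eye'],c['attitude'])
a=[cv2.resize(cv2.imread(f'pics/{n}0.png'),(400,300)) for n in ['scene','top','wrist']]
print(env.state())
E
```

```text
scene 48.98033986668798 258.7006206347961 188.38684303588147 [-0.14680629  0.          0.          0.          0.        ] [-0.04308645 -0.92321368  0.82602696] [ 0.44039698 -0.15019488 -0.27230331  0.84222497]
top 52.500904526875054 259.0602873728893 198.18366428003847 [0.03806865 0.         0.         0.         0.        ] [ 0.36602746 -0.10808098  1.11464237] [-0.0659111   0.07082304  0.7076808  -0.69987693]
wrist 58.55704462684424 258.47345386534676 190.1014031945996 [-0.06755098  0.          0.          0.          0.        ] [0.17140005 0.65804271 0.37278001] [-0.13424249 -0.09031558  0.55453234  0.81628177]
{'t': 0.15, 'q': array([ 1.15621463e+00,  1.16397169e-01,  1.44211350e+00,  5.98590989e-06,
        1.58398894e+00, -3.77809224e-02]), 'qd': array([-0.00177172, -0.00189502, -0.00159434,  0.00233657, -0.00050679,
        0.00062211]), 'joint_efforts': array([ 1.16229101e-03, -7.32498980e+01, -6.32855272e+01,  2.11306684e-05,
        4.88677091e-03, -3.91387189e-06]), 'position': array([0.24830566, 0.62752645, 0.2387163 ]), 'ee_rot': array([ 1.87287772e-01,  9.82304986e-01, -4.41259027e-04, -1.04612971e-04]), 'contact_force': array([-0.2896351 , -0.17783408,  0.47188311]), 'wrist_torque': array([-0.0529357 ,  0.04732003,  0.01341178]), 'finger_force': 0.0, 'grip_width': 1.002391934564663}
```

Run:
```python
import cv2
for n in ['scene','top']:
    cv2.imwrite(f'pics/{n}0b.png',cv2.resize(cv2.imread(f'pics/{n}0.png'),(800,600),interpolation=cv2.INTER_CUBIC))
```

```text
(no output)
```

View pics/scene0b.png

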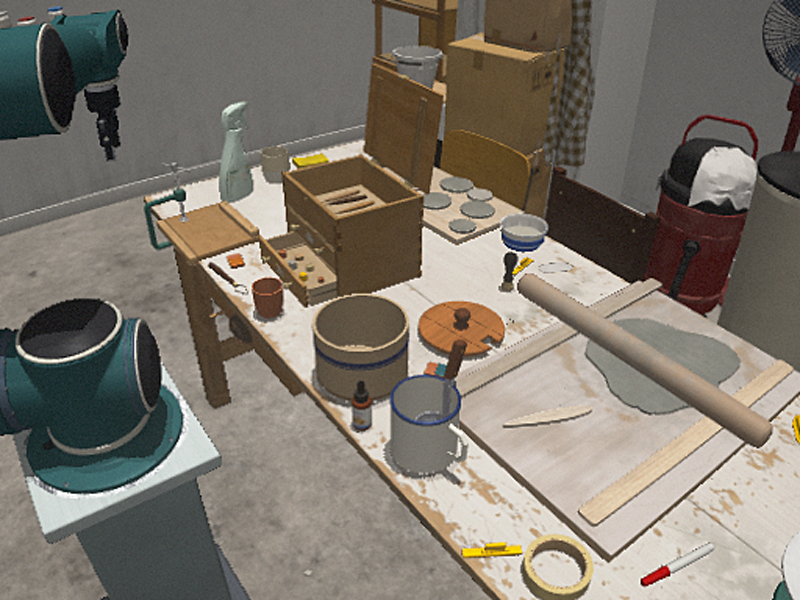

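View pics/top0b.png

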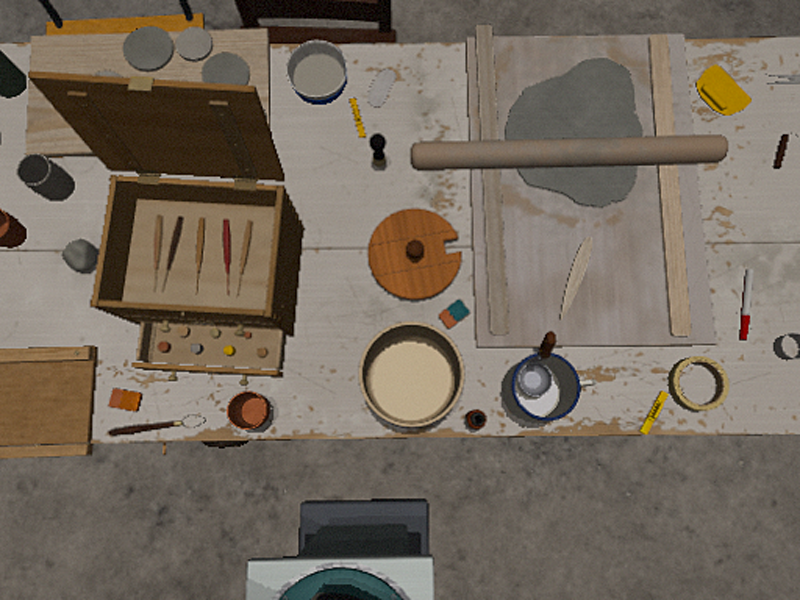

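Run:
```python
import cv2
a=cv2.imread('pics/top0.png')[120:280,222:397]
b=cv2.imread('pics/scene0.png')[185:310,195:330]
A=cv2.resize(a,None,fx=3.7,fy=3.7,interpolation=cv2.INTER_CUBIC); B=cv2.resize(b,None,fx=4.7,fy=4.7,interpolation=cv2.INTER_CUBIC)
cv2.imwrite('pics/ca.png',A);cv2.imwrite('pics/cb.png',B);print(A.shape,B.shape)
from h import *
c=load('top0')
f=1.5625
for n,p,z in [('crock',(412,375),.125),('pot',(541,387),.118),('lidknob',(415,250),.045),('notch',(448,244),.02),('htop',(549,335),.195),('bottle',(475,419),.1),('cup',(250,411),.069),('tile',(454,314),.009)]:
    print(n,atz(c,(p[0]/f,p[1]/f),z).round(4))
```

```text
(592, 648, 3) (588, 634, 3)
crock [ 0.4519 -0.1266  0.125 ]
pot [ 0.4309 -0.3363  0.118 ]
lidknob [ 0.6866 -0.1367  0.045 ]
notch [ 0.7052 -0.1994  0.02  ]
htop [ 0.5046 -0.3353  0.195 ]
bottle [ 0.381  -0.2294  0.1   ]
cup [0.3995 0.1467 0.069 ]
tile [ 0.5737 -0.208   0.009 ]
```

View pics/ca.png

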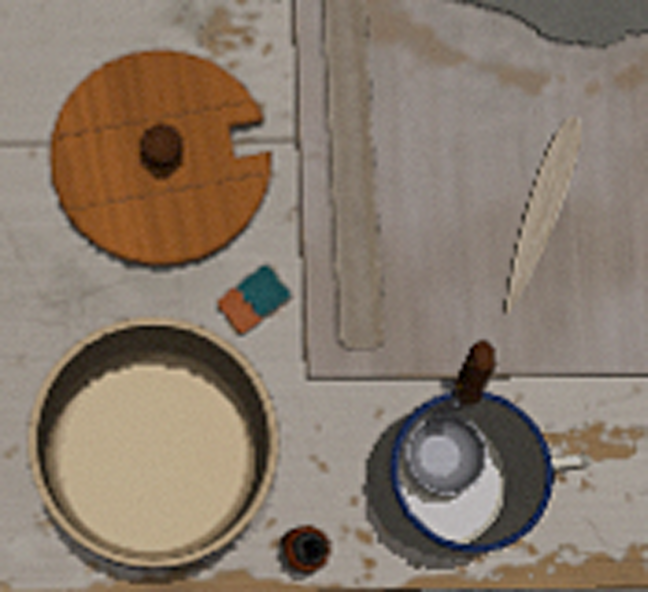

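View pics/cb.png

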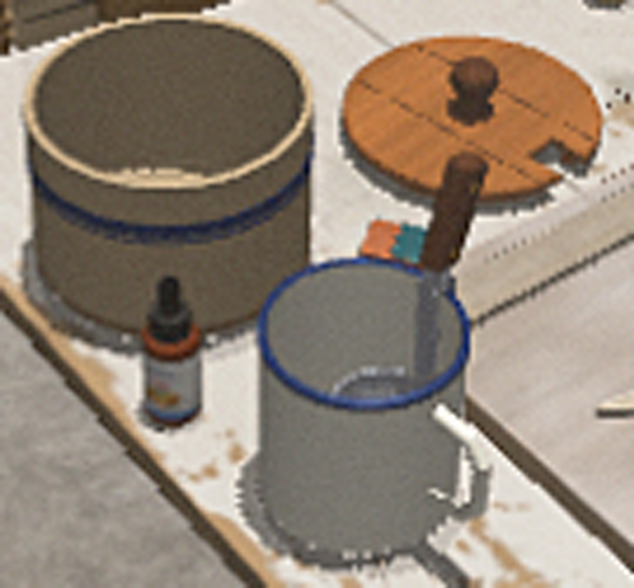

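Run:
```python
from h import *
from scipy.optimize import least_squares
T,S=load('top0'),load('scene0')
t=lambda x,y:(222+(x+.5)/3.7-.5,120+(y+.5)/3.7-.5)
s=lambda x,y:(195+(x+.5)/4.7-.5,185+(y+.5)/4.7-.5)
th=np.linspace(0,2*np.pi,361)
def bb(c,P,r):
    q=proj(c,P+r*np.c_[np.cos(th),np.sin(th),0*th]); return np.r_[q.min(0),q.max(0)]
def fit(r,tb,sb,P0):
    tb=np.r_[t(*tb[:2]),t(*tb[2:])]; sb=np.r_[s(*sb[:2]),s(*sb[2:])]
    g=least_squares(lambda P:np.r_[bb(T,P,r)-tb,bb(S,P,r)-sb],P0); return g.x.round(4),g.fun.round(1)
print('crock',fit(.086,(28,318,278,568),(25,14,314,188),[.45,-.12,.125]))
print('pot',fit(.055,(391,390,554,552),(257,257,471,409),[.43,-.33,.118]))
print('lid',fit(.088,(51,50,272,266),(343,36,602,198),[.68,-.13,.019]))
print('lidknob',tri((T,t(161,148)),(S,s(474,77))))
print('htop',tri((T,t(484,346)),(S,s(469,158))))
print('hbot',tri((T,t(466,396)),(S,s(438,266))))
print('notch',atz(T,t(232,142),.019),atz(S,s(540,155),.019))
print('notch edges T',[atz(T,t(*p),.019).round(4) for p in [(264,122),(272,151),(231,127),(232,158)]])
print('pot loop',atz(T,t(583,463),.09),atz(S,s(475,470),.06))
print('bowl',atz(T,t(443,456),.05))
```

```text
crock (array([ 0.4558, -0.1251,  0.1226]), array([ 0. , -0.3,  0.1, -0.1, -0.5, -0. , -0. ,  0.1]))
pot (array([ 0.4331, -0.3446,  0.116 ]), array([ 0.3,  0.3, -0.4,  0. ,  0.2,  0.4,  0. , -0.5]))
lid (array([ 0.69  , -0.1367,  0.0143]), array([-0.1,  0.2,  0.2, -0.3, -0.1,  0.5,  0. , -0.4]))
lidknob (array([ 0.68870852, -0.13593148,  0.04432268]), [np.float64(0.0008734301187649112), np.float64(0.0008734301187648985)])
htop (array([ 0.5061011 , -0.33756998,  0.19173533]), [np.float64(0.002326857820411445), np.float64(0.0023268578204114257)])
hbot (array([ 0.48366084, -0.34028676,  0.13031319]), [np.float64(0.0007237531161278307), np.float64(0.0007237531161278576)])
notch [ 0.69989232 -0.19236238  0.019     ] [ 0.69270265 -0.2020363   0.019     ]
notch edges T [array([ 0.7161, -0.2181,  0.019 ]), array([ 0.6922, -0.2238,  0.019 ]), array([ 0.7123, -0.1919,  0.019 ]), array([ 0.6868, -0.1921,  0.019 ])]
pot loop [ 0.43953182 -0.42908484  0.09      ] [ 0.4527482  -0.41536074  0.06      ]
bowl [ 0.44843352 -0.3393896   0.05      ]
```

```bash
cat >> h.py <<'E'
def go(p,yaw):
    "slide cm / rot deg to world TCP p, tool down, tool y at yaw deg"
    s=env.state(); r=R.from_quat(s['ee_rot']); a=np.radians(yaw)
    y=np.array([np.cos(a),np.sin(a),0]); z=np.array([0,0,-1.]); G=R.from_matrix(np.c_[np.cross(y,z),y,z])
    sl=r.inv().apply(np.array(p)-s['position'])*100; ro=np.degrees((r.inv()*G).as_rotvec())
    print('t',s['t'],'p',s['position'].round(4),'slide',sl.round(2),'rot',ro.round(1),'dist',np.linalg.norm(sl).round(1),'q',s['q'].round(2),'F',s['contact_force'].round(1))
E
python3 -c "
from h import *
go([.44,-.30,.33],95)"
```

```text
t 0.15 p [0.2483 0.6275 0.2387] slide [-51.95 -79.2   -9.06] rot [ -0.1  -0.  -26.6] dist 95.2 q [ 1.16  0.12  1.44  0.    1.58 -0.04] F [-0.3 -0.2  0.5]
```

jog_arm:
  rows:
    - {"slide": [-3.2,-4.9,-1.2],"rot": [0,0,0],"hand": 0}
    - {"slide": [-6.4,-9.8,-2.4],"rot": [0,0,0],"hand": 0}
    - {"slide": [-9.6,-14.7,-3.6],"rot": [0,0,0],"hand": 0}
    - {"slide": [-12.8,-19.6,-4.8],"rot": [0,0,0],"hand": 0}
    - {"slide": [-16,-24.5,-6],"rot": [0,0,0],"hand": 0}

```text
t: 0.78
position: [0.3069, 0.3391, 0.2995]
ee_rot: [0.187, 0.982, -0.0, 0.0]
contact_force: [0.9, -0.0, -0.1]
grip_width: 0.998
finger_force: 0.0
```

jog_arm:
  rows:
    - {"slide": [-3.2,-4.9,-0.6],"rot": [0,0,0],"hand": 0}
    - {"slide": [-6.4,-9.8,-1.2],"rot": [0,0,0],"hand": 0}
    - {"slide": [-9.6,-14.7,-1.8],"rot": [0,0,0],"hand": 0}
    - {"slide": [-12.8,-19.6,-2.4],"rot": [0,0,0],"hand": 0}
    - {"slide": [-16,-24.5,-3],"rot": [0,0,0],"hand": 0}

```text
t: 1.4
position: [0.3654, 0.0525, 0.3296]
ee_rot: [0.187, 0.982, 0.0, 0.0]
contact_force: [0.6, -0.2, -0.1]
grip_width: 1.002
finger_force: 0.0
```

jog_arm:
  rows:
    - {"slide": [-3.3,-5,0],"rot": [0,0,-5],"hand": 0}
    - {"slide": [-6.6,-10,0],"rot": [0,0,-10],"hand": 0}
    - {"slide": [-9.9,-15,0],"rot": [0,0,-15],"hand": 0}
    - {"slide": [-13.2,-20,0],"rot": [0,0,-21],"hand": 0}
    - {"slide": [-16.5,-25,0],"rot": [0,0,-26.6],"hand": 0}

```text
t: 2.02
position: [0.4269, -0.2411, 0.3293]
ee_rot: [-0.045, 0.999, -0.0, 0.0]
contact_force: [0.4, 0.4, 0.2]
grip_width: 1.0
finger_force: 0.0
```

```bash
python3 -c "
from h import *
go([.44,-.30,.33],95)"
```

```text
t 2.025 p [ 0.4269 -0.2411  0.3293] slide [-0.77 -5.99 -0.07] rot [-0.   0.   0.2] dist 6.0 q [-0.57 -0.3   1.68  0.    1.76 -2.23] F [0.4 0.4 0.2]
```

jog_arm:
  rows:
    - {"slide": [0.8,-6,0],"rot": [0,0,0],"hand": 0}
    - {"slide": [0.8,-9.8,0],"rot": [0,0,0],"hand": 0}
    - {"slide": [0.8,-9.8,0],"rot": [0,0,0],"hand": 0}

```text
t: 2.4
position: [0.4273, -0.3393, 0.3281]
ee_rot: [-0.042, 0.999, 0.001, -0.001]
contact_force: [0.7, 0.1, -0.2]
grip_width: 0.999
finger_force: 0.0
```

Run:
```python
from h import *
c=snap('wrist','w1'); cv2.imwrite('pics/w1b.png',cv2.resize(cv2.imread('pics/w1.png'),(800,600),interpolation=cv2.INTER_CUBIC))
go([.493,-.339,.27],95)
```

```text
t 2.45 p [ 0.4274 -0.338   0.3285] slide [-6.53 -0.67  5.85] rot [ 0.1 -0.1 -0.1] dist 8.8 q [-0.72 -0.18  1.58  0.    1.73 -2.37] F [0.6 0.3 0. ]
```

View pics/w1b.png

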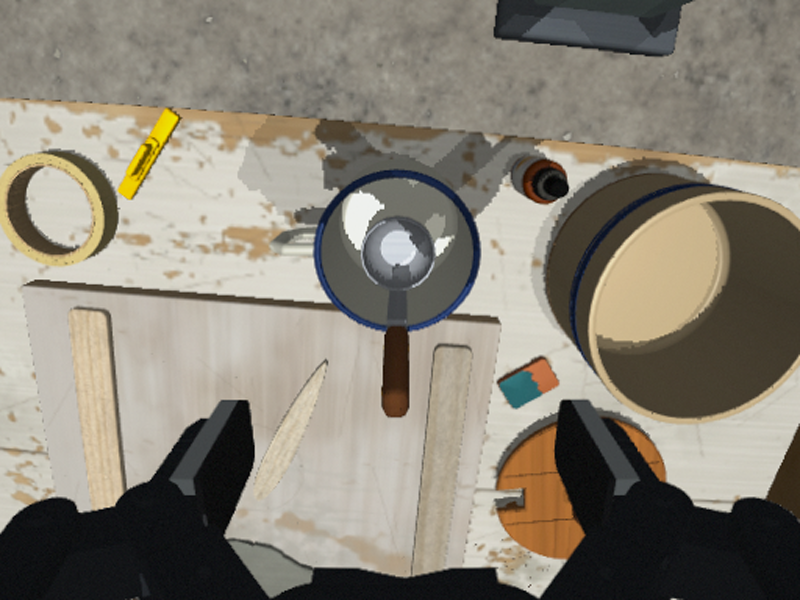

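Run:
```python
from h import *
from scipy.optimize import least_squares
T,S,W=load('top0'),load('scene0'),load('w1')
w=lambda x,y:((x+.5)/1.5625-.5,(y+.5)/1.5625-.5)
t=lambda x,y:(222+(x+.5)/3.7-.5,120+(y+.5)/3.7-.5)
s=lambda x,y:(195+(x+.5)/4.7-.5,185+(y+.5)/4.7-.5)
th=np.linspace(0,2*np.pi,361)
def bb(c,P,r):
    q=proj(c,P+r*np.c_[np.cos(th),np.sin(th),0*th]); return np.r_[q.min(0),q.max(0)]
B=[(T,(np.r_[t(391,390),t(554,552)]),),(S,np.r_[s(257,257),s(471,409)]),(W,np.r_[w(315,170),w(480,331)])]
g=least_squares(lambda P:np.concatenate([bb(c,P,.055)-b for c,b in B]),[.43,-.34,.118]);print('pot',g.x.round(4),g.fun.round(1))
print('htop',tri((T,t(484,346)),(S,s(469,158)),(W,w(396,405))))
print('hbot',tri((T,t(466,396)),(S,s(438,266)),(W,w(397,330))))
C=np.array([.4558,-.1251,.1226])
print('pot W only z.118',least_squares(lambda P:bb(W,np.r_[P,.118],.055)-B[2][1],[.43,-.34]).x)
p=np.r_[w(590,192)] # visible crock rim bbox: left 590, top 192, bottom 422
q=bb(W,C,.086);print('crock proj W', (q+.5)*1.5625, 'seen L590 T192 B422')
```

```text
pot [ 0.4316 -0.3435  0.1156] [-0.1  0.9 -0.8  0.6 -0.5  0.5 -0.7 -0.4 -0.4  0.6 -0.4  0.4]
htop (array([ 0.50495464, -0.33758294,  0.19039604]), [np.float64(0.0036380742318153584), np.float64(0.0015853994856671189), np.float64(0.0029661156471618615)])
hbot (array([ 0.48248603, -0.34001516,  0.12951363]), [np.float64(0.0006411482649174435), np.float64(0.002117272515828173), np.float64(0.0027224861038351146)])
pot W only z.118 [ 0.43057123 -0.3431486 ]
crock proj W [586.20549105 193.67625615 825.71176623 425.89962155] seen L590 T192 B422
```

jog_arm:
  rows:
    - {"slide": [-4.0,-0.4,4],"rot": [0,0,0],"hand": 0}
    - {"slide": [-6.6,-0.6,8],"rot": [0,0,0],"hand": 0}
    - {"slide": [-6.6,-0.6,13],"rot": [0,0,0],"hand": 0}
    - {"slide": [-6.6,-0.6,17.8],"rot": [0,0,0],"hand": 0}
    - {"slide": [-6.6,-0.6,17.8],"rot": [0,0,0],"hand": 0}

```text
t: 3.08
position: [0.4929, -0.3355, 0.1483]
ee_rot: [-0.044, 0.999, 0.002, -0.002]
contact_force: [0.1, -0.4, 0.6]
grip_width: 1.0
finger_force: 0.0
```

Run:
```python
from h import *
go([.493,-.339,.151],95)
a=snap('wrist','w2')['img'][:,:,::-1]; b=snap('scene','s2')['img'][160:320,180:340,::-1]
cv2.imwrite('pics/w2b.png',np.hstack([cv2.resize(a,(400,300)),cv2.resize(np.ascontiguousarray(b),(400,400))[50:350]]))
```

```text
t 3.075 p [ 0.4929 -0.3355  0.1483] slide [ 0.02 -0.35 -0.27] rot [ 0.2 -0.2  0.1] dist 0.4 q [-0.64 -0.01  1.72  0.    1.44 -2.3 ] F [ 0.1 -0.4  0.6]
```

View pics/w2b.png

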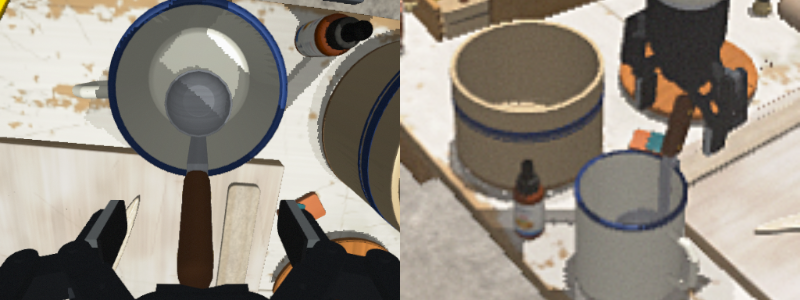

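jog_arm:
  newtons: 60
  rows:
    - {"slide": [0,-0.25,-0.2],"rot": [0,0,0],"hand": 0}
    - {"slide": [0,-0.25,-0.2],"rot": [0,0,0],"hand": 255}
    - {"slide": [0,-0.25,-0.2],"rot": [0,0,0],"hand": 255}
    - {"slide": [0,-0.25,-0.2],"rot": [0,0,0],"hand": 255}
    - {"slide": [0,-0.25,-0.2],"rot": [0,0,0],"hand": 255}

```text
t: 3.8
position: [0.4941, -0.3398, 0.1534]
ee_rot: [-0.044, 0.999, 0.0, -0.0]
contact_force: [-1.5, 0.5, 2.7]
grip_width: 0.183
finger_force: 58.6
```

jog_arm:
  rows:
    - {"slide": [0,0,0],"rot": [0,0,0],"hand": 255}
    - {"slide": [0,0,0],"rot": [0,0,0],"hand": 255}
    - {"slide": [0,0,0],"rot": [0,0,0],"hand": 255}

```text
t: 4.18
position: [0.4941, -0.3399, 0.1534]
ee_rot: [-0.044, 0.999, -0.0, 0.0]
contact_force: [-1.4, 0.4, 3.2]
grip_width: 0.177
finger_force: 58.6
```

jog_arm:
  rows:
    - {"slide": [0,0,-1],"rot": [0,0,0],"hand": 255}
    - {"slide": [0,0,-3.5],"rot": [0,0,0],"hand": 255}
    - {"slide": [0,0,-7],"rot": [0,0,0],"hand": 255}
    - {"slide": [0,0,-11],"rot": [0,0,0],"hand": 255}
    - {"slide": [0,0,-14],"rot": [0,0,0],"hand": 255}

```text
t: 4.8
position: [0.4942, -0.3399, 0.2957]
ee_rot: [-0.044, 0.999, -0.0, 0.001]
contact_force: [0.7, -0.6, -1.8]
grip_width: 0.176
finger_force: 58.6
```

Run:
```python
from h import *
s=env.state();print(s['grip_width'],s['finger_force'])
C=np.array([.4558,-.1251]);u=np.array([np.cos(np.radians(5)),np.sin(np.radians(5))])
# hook origin rel to grip: grip point offset +6.8mm along u from hook => TCP at crock+u*(.082+.0068)
p=C+u*.089; print(p); go([*p,.29],95)
```

```text
0.17564613018993325 58.602930307388306
[ 0.54446133 -0.11734314]
t 4.8 p [ 0.4942 -0.3399  0.2957] slide [-6.95 21.74  0.55] rot [-0.1  0.1  0. ] dist 22.8 q [-0.65 -0.06  1.53  0.    1.67 -2.3 ] F [ 0.7 -0.6 -1.8]
```

jog_arm:
  rows:
    - {"slide": [-1,4,0],"rot": [0,0,0],"hand": 255}
    - {"slide": [-2.7,9,0],"rot": [0,0,0],"hand": 255}
    - {"slide": [-4.6,14.5,0],"rot": [0,0,0],"hand": 255}
    - {"slide": [-6.3,19.5,0],"rot": [0,0,0],"hand": 255}
    - {"slide": [-6.95,21.7,0],"rot": [0,0,0],"hand": 255}

```text
t: 5.42
position: [0.5448, -0.1152, 0.2939]
ee_rot: [-0.045, 0.999, 0.0, 0.0]
contact_force: [0.2, -0.9, -2.6]
grip_width: 0.181
finger_force: 59.0
```

jog_arm:
  rows:
    - {"slide": [0,0,3],"rot": [0,0,0],"hand": 255}
    - {"slide": [0,0,6.5],"rot": [0,0,0],"hand": 255}
    - {"slide": [0,0,8.5],"rot": [0,0,0],"hand": 255}
    - {"slide": [0,0,8.5],"rot": [0,0,0],"hand": 255}

```text
t: 5.92
position: [0.5441, -0.1177, 0.2075]
ee_rot: [-0.044, 0.999, 0.0, -0.001]
contact_force: [-0.6, -0.5, -1.7]
grip_width: 0.179
finger_force: 58.9
```

Run:
```python
from h import *
go([.5445,-.1173,.21],95)
a=snap('wrist','w3')['img'][:,:,::-1]; b=np.ascontiguousarray(snap('scene','s3')['img'][160:270,190:310,::-1])
c=np.ascontiguousarray(snap('top','t3')['img'][180:280,220:320,::-1])
A=cv2.resize(a,(400,300)); B=cv2.resize(b,(480,440)); D=cv2.resize(c,(320,320),interpolation=cv2.INTER_CUBIC)
o=np.zeros((600,800,3),np.uint8); o[:300,:400]=A; o[300:,:400]=cv2.resize(np.ascontiguousarray(a[130:350,120:400]),(400,300)); o[:300,400:]=cv2.resize(b,(400,367))[:300]; o[300:,400:700]=cv2.resize(c,(300,300),interpolation=cv2.INTER_CUBIC)
cv2.imwrite('pics/m3.png',o)
```

```text
t 5.925 p [ 0.5441 -0.1177  0.2075] slide [-0.05  0.03 -0.25] rot [ 0.  -0.1  0. ] dist 0.3 q [-0.26 -0.13  1.74 -0.    1.54 -1.92] F [-0.6 -0.5 -1.7]
```

View pics/m3.png

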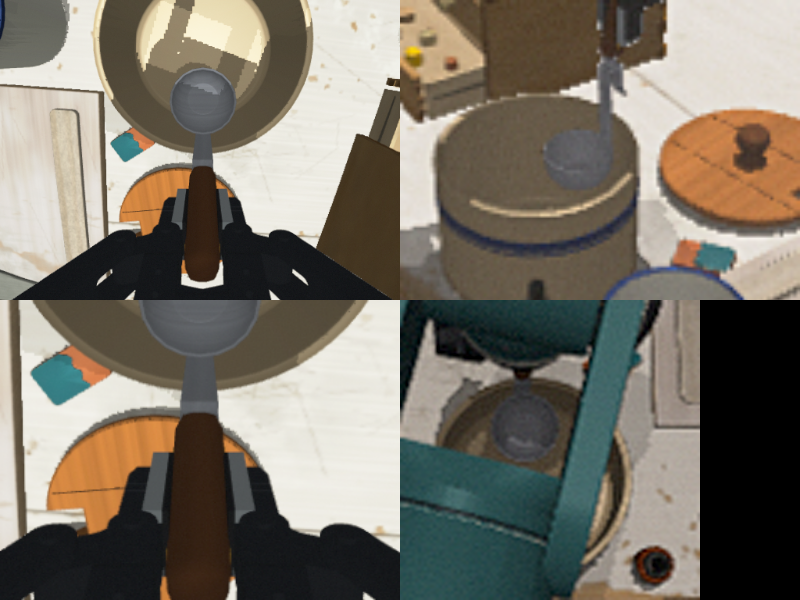

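Run:
```python
from h import *
S,T,W=load('s3'),load('t3'),load('w3')
C=np.array([.4558,-.1251])
P=atz(S,(190+(622-400)/3.333,160+93/3.336),.141);print('tab',P, np.linalg.norm(P[:2]-C))
# expected tab projection
u=np.array([np.cos(np.radians(5)),np.sin(np.radians(5))])
H=np.array([*(np.array([.5441,-.1177])-u*.0068),.172])
for n,dx,dz in [('tab',.0125,-.031),('hook',0,0),('bowl',-.0336,-.100)]:
    q=proj(S,H+np.array([*u*dx,dz]))[0]; w=proj(W,H+np.array([*u*dx,dz]))[0]
    print(n,'S zoom',400+(q[0]-190)*3.333,(q[1]-160)*3.336,'W small',w*400/512)
# crock rim nearest point in W
th=np.linspace(0,6.283,361)
w=proj(W,np.c_[C[0]+.086*np.cos(th),C[1]+.086*np.sin(th),0*th+.125])*400/512; print('W rim bbox',w.min(0),w.max(0))
s=proj(S,np.c_[C[0]+.086*np.cos(th),C[1]+.086*np.sin(th),0*th+.125]); s=(s-[190,160])*3.335+[400,0]; print('S rim bbox',s.min(0),s.max(0))
```

```text
tab [ 0.54896449 -0.12022907  0.141     ] 0.09329173182704611
tab S zoom 620.7025846976067 91.06795629484908 W small [201.69296152 172.85198985]
hook S zoom 609.9015039921941 66.18737794050836 W small [201.63065962 174.33054756]
bowl S zoom 580.0772641750608 175.5345231679279 W small [201.71422848 103.14454184]
W rim bbox [ 90.76813437 -75.89341272] [313.26557377 156.53097729]
S rim bbox [431.35109887  89.6999596 ] [638.12159185 213.57947177]
```

Run:
```python
from h import *
from scipy.optimize import least_squares
W=load('w3'); g=cv2.cvtColor(W['img'],cv2.COLOR_RGB2HSV)
# rim = tan, saturation high vs white table; table sat low. scan from below upward
print([(x,g[:,x,1][170:205:2].tolist()) for x in (210,300,330)])
# edges: radial projections at angles
C=np.array([.4558,-.1251])
sat=g[:,:,1].astype(float)
pts=[];
for a in np.radians(np.r_[-70:-4:3, 20:75:3]):
    r=np.arange(.078,.098,.0003); q=proj(W,np.c_[C[0]+r*np.cos(a),C[1]+r*np.sin(a),0*r+.125])
    v=cv2.remap(sat.astype(np.float32),q[:,0].astype(np.float32)[None],q[:,1].astype(np.float32)[None],1)[0]
    d=v[6:]-v[:-6]; i=d.argmin(); pts.append((np.degrees(a).round(),r[i+3].round(4),d[i].round()))
print(pts)
```

```text
[(210, [74, 75, 74, 77, 79, 74, 77, 79, 78, 13, 10, 11, 11, 12, 12, 13, 12, 13]), (300, [77, 76, 73, 78, 74, 80, 77, 71, 76, 79, 39, 16, 23, 18, 16, 21, 16, 12]), (330, [72, 76, 77, 49, 13, 12, 14, 11, 11, 12, 11, 11, 12, 12, 16, 19, 14, 12])]
[(np.float64(-70.0), np.float64(0.084), np.float32(-67.0)), (np.float64(-67.0), np.float64(0.084), np.float32(-70.0)), (np.float64(-64.0), np.float64(0.09), np.float32(-56.0)), (np.float64(-61.0), np.float64(0.0837), np.float32(-61.0)), (np.float64(-58.0), np.float64(0.0834), np.float32(-60.0)), (np.float64(-55.0), np.float64(0.0837), np.float32(-62.0)), (np.float64(-52.0), np.float64(0.084), np.float32(-62.0)), (np.float64(-49.0), np.float64(0.0834), np.float32(-61.0)), (np.float64(-46.0), np.float64(0.0831), np.float32(-59.0)), (np.float64(-43.0), np.float64(0.0828), np.float32(-60.0)), (np.float64(-40.0), np.float64(0.0831), np.float32(-56.0)), (np.float64(-37.0), np.float64(0.0876), np.float32(-50.0)), (np.float64(-34.0), np.float64(0.0909), np.float32(-33.0)), (np.float64(-31.0), np.float64(0.0915), np.float32(-93.0)), (np.float64(-28.0), 
[... 878 characters left out ...]
loat64(41.0), np.float64(0.0834), np.float32(-64.0)), (np.float64(44.0), np.float64(0.0837), np.float32(-62.0)), (np.float64(47.0), np.float64(0.0837), np.float32(-63.0)), (np.float64(50.0), np.float64(0.084), np.float32(-66.0)), (np.float64(53.0), np.float64(0.084), np.float32(-59.0)), (np.float64(56.0), np.float64(0.0843), np.float32(-61.0)), (np.float64(59.0), np.float64(0.0843), np.float32(-68.0)), (np.float64(62.0), np.float64(0.0846), np.float32(-65.0)), (np.float64(65.0), np.float64(0.0846), np.float32(-66.0)), (np.float64(68.0), np.float64(0.0846), np.float32(-65.0)), (np.float64(71.0), np.float64(0.0849), np.float32(-64.0)), (np.float64(74.0), np.float64(0.0849), np.float32(-64.0))]
```

jog_arm:
  rows:
    - {"slide": [0.05,0,1.5],"rot": [0,0,0],"hand": 255}
    - {"slide": [0.05,0,2.5],"rot": [0,0,0],"hand": 255}
    - {"slide": [0.05,0,3.2],"rot": [0,0,0],"hand": 255}
    - {"slide": [0.05,0,3.2],"rot": [0,0,0],"hand": 255}

```text
t: 6.58
position: [0.544, -0.1176, 0.1757]
ee_rot: [-0.044, 0.999, 0.0, -0.0]
contact_force: [3.5, 0.4, -3.4]
grip_width: 0.181
finger_force: 59.0
```

jog_arm:
  rows:
    - {"slide": [-0.1,0,0],"rot": [0,0,0],"hand": 255}
    - {"slide": [-0.15,0,0.4],"rot": [0,0,0],"hand": 255}
    - {"slide": [-0.15,0,0.8],"rot": [0,0,0],"hand": 255}
    - {"slide": [-0.15,0,0.8],"rot": [0,0,0],"hand": 255}

```text
t: 7.08
position: [0.5452, -0.1175, 0.1678]
ee_rot: [-0.044, 0.999, 0.0, -0.0]
contact_force: [-0.9, 0.6, -1.6]
grip_width: 0.182
finger_force: 59.1
```

jog_arm:
  rows:
    - {"slide": [0,0,0.3],"rot": [0,0,0],"hand": 255}
    - {"slide": [0,0,0.6],"rot": [0,0,0],"hand": 255}
    - {"slide": [0,0,0.6],"rot": [0,0,0],"hand": 255}

```text
t: 7.45
position: [0.5453, -0.1176, 0.162]
ee_rot: [-0.044, 0.999, 0.0, -0.0]
contact_force: [0.9, 0.9, -1.8]
grip_width: 0.178
finger_force: 59.1
```

jog_arm:
  rows:
    - {"slide": [0,0,0.15],"rot": [0,0,0],"hand": 255}
    - {"slide": [0,0,0.15],"rot": [0,0,0],"hand": 255}

```text
t: 7.7
position: [0.5454, -0.1176, 0.1607]
ee_rot: [-0.044, 0.999, 0.0, -0.0]
contact_force: [0.7, -0.9, -1.7]
grip_width: 0.184
finger_force: 59.1
```

jog_arm:
  rows:
    - {"slide": [0,0,0.1],"rot": [0,0,0],"hand": 255}
    - {"slide": [0,0,0.1],"rot": [0,0,0],"hand": 255}

```text
t: 7.95
position: [0.5456, -0.1176, 0.1604]
ee_rot: [-0.044, 0.999, -0.0, 0.0]
contact_force: [-1.4, 1.3, 4.5]
grip_width: 0.178
finger_force: 60.0
```

jog_arm:
  rows:
    - {"slide": [0,0,0],"rot": [0,0,0],"hand": 160}
    - {"slide": [0,0,0],"rot": [0,0,0],"hand": 100}
    - {"slide": [0,0,0],"rot": [0,0,0],"hand": 0}
    - {"slide": [0,0,0],"rot": [0,0,0],"hand": 0}
    - {"slide": [0,0,0],"rot": [0,0,0],"hand": 0}

```text
t: 8.57
position: [0.5454, -0.1176, 0.1598]
ee_rot: [-0.044, 0.999, -0.0, -0.0]
contact_force: [0.6, -0.9, -0.1]
grip_width: 1.001
finger_force: 0.0
```

jog_arm:
  rows:
    - {"slide": [0,0,-2],"rot": [0,0,0],"hand": 0}
    - {"slide": [0,0,-6],"rot": [0,0,0],"hand": 0}
    - {"slide": [0,0,-11],"rot": [0,0,0],"hand": 0}
    - {"slide": [0,0,-15],"rot": [0,0,0],"hand": 0}
    - {"slide": [0,0,-15],"rot": [0,0,0],"hand": 0}

```text
t: 9.2
position: [0.546, -0.1177, 0.3149]
ee_rot: [-0.044, 0.999, -0.001, 0.003]
contact_force: [0.7, -0.7, -0.1]
grip_width: 0.999
finger_force: 0.0
```

Run:
```python
from h import *
go([.6885,-.1362,.25],0)
a=snap('wrist','w4')['img'][:,:,::-1]; b=np.ascontiguousarray(snap('scene','s4')['img'][160:270,190:310,::-1])
o=np.zeros((600,800,3),np.uint8); o[:,:400]=cv2.resize(np.ascontiguousarray(a[:,128:384]),(400,600)); o[:367,400:]=cv2.resize(b,(400,367),interpolation=cv2.INTER_CUBIC)
cv2.imwrite('pics/m4.png',o)
```

```text
t 9.2 p [ 0.546  -0.1177  0.3149] slide [-13.99  -3.07   6.58] rot [ 0.2  0.4 95. ] dist 15.8 q [-0.26 -0.15  1.58  0.    1.7  -1.92] F [ 0.7 -0.7 -0.1]
```

View pics/m4.png

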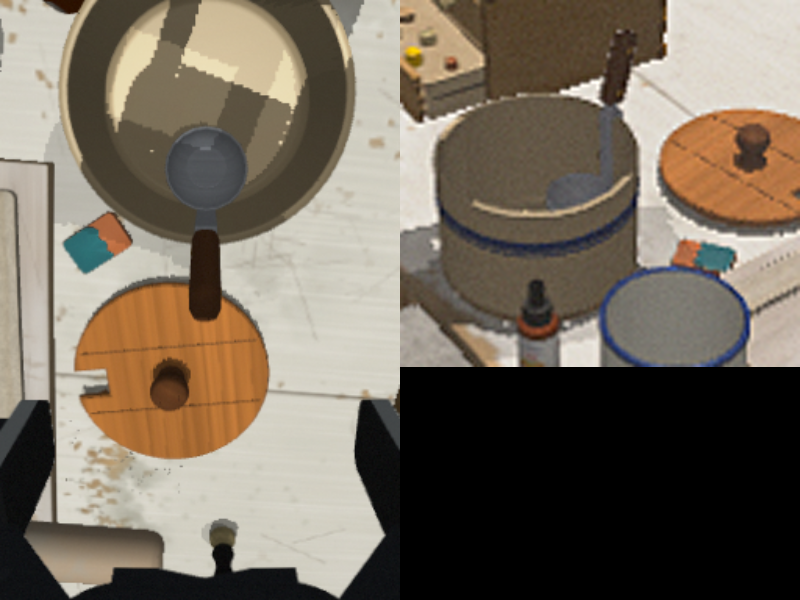

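```bash
cat > fit.py <<'E'
from h import *
from scipy.optimize import least_squares
def edge(W,C,r0,z,angs,sgn,ch=1):
    s=cv2.GaussianBlur(cv2.cvtColor(W['img'],cv2.COLOR_RGB2HSV)[:,:,ch],(3,3),0).astype(np.float32); P=[]
    for a in np.radians(angs):
        r=np.arange(r0-.012,r0+.012,.0003); q=proj(W,np.c_[C[0]+r*np.cos(a),C[1]+r*np.sin(a),0*r+z])
        if q.min()<1 or (q[:,0]>510).any() or (q[:,1]>382).any(): continue
        v=cv2.remap(s,q[:,:1].astype(np.float32),q[:,1:].astype(np.float32),1)[:,0]
        d=sgn*(v[6:]-v[:-6]); i=d.argmax()
        if d[i]>25: P.append([C[0]+r[i+3]*np.cos(a),C[1]+r[i+3]*np.sin(a)])
    P=np.array(P)
    g=least_squares(lambda x:np.hypot(*(P-x[:2]).T)-r0,C,loss='soft_l1',f_scale=.0005)
    g2=least_squares(lambda x:np.hypot(*(P-x[:2]).T)-x[2],[*C,r0],loss='soft_l1',f_scale=.0005)
    return g.x.round(4),g2.x.round(4),len(P),(1e3*np.median(np.abs(g.fun))).round(2)
E
python3 - <<'E'
from fit import *
W=load('w4'); w=lambda X,Y:(128+(X+.5)/1.5625-.5,(Y+.5)/1.5625-.5)
print('crock',edge(W,(.453,-.1255),.086,.125,np.r_[-75:-38:2,-18:-4:2,12:75:2],-1))
T=load('top0')
print('crock top',edge(T,(.453,-.1255),.086,.125,np.r_[0:360:4],-1))
L=np.r_[-70:-20:3,0:90:3,90:260:3]
print('lid',edge(W,(.689,-.1365),.088,.019,np.r_[-65:260:3],-1)); print('lid top',edge(T,(.689,-.1365),.088,.019,np.r_[-65:260:3],-1))
print('knob',atz(W,w(169,393),.054), atz(W,w(169,393),.05))
print('notch',[atz(W,w(*p),.019).round(4) for p in [(107,370),(107,394),(76,370),(82,395)]])
print('notch T',[atz(T,(222+(x+.5)/3.7-.5,120+(y+.5)/3.7-.5),.019).round(4) for x,y in [(264,122),(272,151),(231,127),(232,158)]])
print('hbot',atz(W,w(206,232),.137),'htop',atz(W,w(205,305),.2),'bowl',atz(W,w(206,170),.055))
E
```

```text
crock (array([ 0.4526, -0.1248]), array([ 0.4533, -0.1249,  0.0854]), 58, np.float64(0.15))Traceback (most recent call last):
  File "<stdin>", line 5, in <module>
  File "fit.py", line 12, in edge
    g=least_squares(lambda x:np.hypot(*(P-x[:2]).T)-r0,C,loss='soft_l1',f_scale=.0005)
    return func(*args, **kwargs)
    vector_fun = VectorFunction(
        fun_wrapped,
    ...<6 lines>...
        workers=workers
    )
    self._update_fun()
    ~~~~~~~~~~~~~~~~^^
    self.f = self.fun_wrapped(xp_copy(self.x))
             ~~~~~~~~~~~~~~~~^^^^^^^^^^^^^^^^^
    return np.atleast_1d(self.fun(x))
                         ~~~~~~~~^^^
    return self.f(x, *self.args, **self.kwargs)
           ~~~~~~^^^^^^^^^^^^^^^^^^^^^^^^^^^^^^
  File "fit.py", line 12, in <lambda>
    g=least_squares(lambda x:np.hypot(*(P-x[:2]).T)-r0,C,loss='soft_l1',f_scale=.0005)
                                        ~^~~~~~
ValueError: operands could not be broadcast together with shapes (0,) (2,)
```

Run:
```python
from fit import *
W=load('w4'); w=lambda X,Y:(128+(X+.5)/1.5625-.5,(Y+.5)/1.5625-.5)
T=load('top0')
print('lid',edge(W,(.689,-.1365),.088,.019,np.r_[-65:260:3],-1)); print('lid top',edge(T,(.689,-.1365),.088,.019,np.r_[-65:260:3],-1))
print('knob',atz(W,w(169,393),.054), atz(W,w(169,393),.05))
print('notch',[atz(W,w(*p),.019).round(4) for p in [(107,370),(107,394),(76,370),(82,395)]])
print('notch T',[atz(T,(222+(x+.5)/3.7-.5,120+(y+.5)/3.7-.5),.019).round(4) for x,y in [(264,122),(272,151),(231,127),(232,158)]])
print('hbot',atz(W,w(206,232),.137),'htop',atz(W,w(205,305),.2),'bowl',atz(W,w(206,170),.055))
go([.6885,-.1362,.25],0)
```

```text
lid (array([ 0.6864, -0.1362]), array([ 0.6864, -0.1362,  0.0877]), 104, np.float64(0.35))
lid top (array([ 0.6891, -0.1355]), array([ 0.6891, -0.1354,  0.0877]), 109, np.float64(0.53))
knob [ 0.68433001 -0.1356921   0.054     ] [ 0.68657614 -0.13580646  0.05      ]
notch [array([ 0.6859, -0.1935,  0.019 ]), array([ 0.7102, -0.1929,  0.019 ]), array([ 0.6884, -0.2213,  0.019 ]), array([ 0.7134, -0.2157,  0.019 ])]
notch T [array([ 0.7161, -0.2181,  0.019 ]), array([ 0.6922, -0.2238,  0.019 ]), array([ 0.7123, -0.1919,  0.019 ]), array([ 0.6868, -0.1921,  0.019 ])]
hbot [ 0.52863705 -0.11849674  0.137     ] htop [ 0.55181184 -0.1169773   0.2       ] bowl [ 0.50061995 -0.12092757  0.055     ]
t 9.3 p [ 0.5454 -0.1176  0.3105] slide [-14.09  -3.11   6.07] rot [ 0.   0.1 95. ] dist 15.6 q [-0.26 -0.15  1.59  0.    1.7  -1.92] F [ 0.  -0.4  0. ]
```

Run:
```python
from h import *
S=load('s2'); p0=np.array([.4929,-.3355,.1483])
for h in np.arange(.04,.42,.03):
    q=proj(S,p0+[0,0,h])[0]; print(round(h,2),q.round(),S['img'][int(q[1]),int(q[0])] if 0<q[1]<384 else '')
# r,z data -> arm geometry
D=[(.116,1.442,.248,.628,.239),(-.30,1.68,.4269,-.2411,.3293),(-.18,1.58,.4274,-.338,.3285),(-.01,1.72,.4929,-.3355,.1483),(-.06,1.53,.4942,-.3399,.2957),(-.13,1.74,.5441,-.1177,.2075),(-.15,1.59,.5454,-.1176,.3105)]
D=np.array(D); f=D[:,0]+D[:,1]; z=D[:,4]; r=np.hypot(D[:,2],D[:,3])
print(np.linalg.lstsq(np.c_[np.ones(len(f)),np.cos(D[:,0]),np.cos(f)],z,rcond=None)[0], np.linalg.lstsq(np.c_[np.ones(len(f)),np.sin(D[:,0]),np.sin(f)],r,rcond=None)[0])
go([.687,-.136,.25],10.4)
```

```text
0.04 [291. 221.] [77 55 40]
0.07 [291. 211.] [43 42 40]
0.1 [292. 201.] [44 45 43]
0.13 [293. 190.] [49 45 43]
0.16 [294. 179.] [112 107 103]
0.19 [294. 168.] [42 57 60]
0.22 [295. 156.] [37 35 36]
0.25 [296. 144.] [37 39 33]
0.28 [297. 131.] [56 57 56]
0.31 [298. 118.] [ 70 123 125]
0.34 [299. 104.] [ 76 124 126]
0.37 [300.  90.] [109  81  39]
0.4 [301.  76.] [111  87  59]
[-0.24845026  0.48288116  0.61288907] [0.24814707 0.41684208 0.37145518]
t 9.3 p [ 0.5454 -0.1176  0.3105] slide [-13.94  -3.07   6.07] rot [ 0.   0.1 84.6] dist 15.5 q [-0.26 -0.15  1.59  0.    1.7  -1.92] F [ 0.  -0.4  0. ]
```

jog_arm:
  rows:
    - {"slide": [-3,-0.6,0],"rot": [0,0,10.5],"hand": 0}
    - {"slide": [-6,-1.3,0],"rot": [0,0,21],"hand": 0}
    - {"slide": [-9,-2,0],"rot": [0,0,31.5],"hand": 0}
    - {"slide": [-12,-2.6,0],"rot": [0,0,42],"hand": 0}
    - {"slide": [-13.9,-3.1,0],"rot": [0,0,52.5],"hand": 0}

```text
t: 9.93
position: [0.6874, -0.1363, 0.308]
ee_rot: [0.405, 0.914, -0.0, -0.001]
contact_force: [-0.1, -0.1, -0.2]
grip_width: 0.999
finger_force: 0.0
```

jog_arm:
  rows:
    - {"slide": [0,0,1],"rot": [0,0,10.5],"hand": 0}
    - {"slide": [0,0,4],"rot": [0,0,21],"hand": 0}
    - {"slide": [0,0,8],"rot": [0,0,30],"hand": 0}
    - {"slide": [0,0,12],"rot": [0,0,32],"hand": 0}
    - {"slide": [0,0,14],"rot": [0,0,32],"hand": 0}

```text
t: 10.55
position: [0.6855, -0.1361, 0.1664]
ee_rot: [0.639, 0.769, -0.001, -0.002]
contact_force: [-0.6, 0.2, 0.3]
grip_width: 1.0
finger_force: 0.0
```

Run:
```python
from fit import *
go([.687,-.136,.037],10.4)
W=snap('wrist','w5'); g=W['img']
print('lid',edge(W,(.687,-.136),.088,.019,np.r_[0:360:3],-1))
# knob head in image: dark blob
q=proj(W,[[.687,-.136,.054],[.687,-.136,.045]]); print(q)
hsv=cv2.cvtColor(g,cv2.COLOR_RGB2HSV); 
o=cv2.resize(np.ascontiguousarray(g[:,:,::-1]),(640,480)); cv2.imwrite('pics/w5b.png',o)
go([.687,-.136,.037],10.4)
```

```text
t 10.55 p [ 0.6855 -0.1361  0.1664] slide [-0.04  0.19 12.94] rot [-0.2 -0.1  0.1] dist 12.9 q [-0.23  0.2   1.47 -0.    1.48 -0.42] F [-0.6  0.2  0.3]
lid (array([ 0.688 , -0.1355]), array([ 0.6879, -0.1351,  0.087 ]), 114, np.float64(0.91))
[[261.79272527 189.68599331]
 [261.72417982 186.05391731]]
t 10.6 p [ 0.6853 -0.136   0.1648] slide [-0.06  0.23 12.78] rot [-0.3 -0.1  0.2] dist 12.8 q [-0.23  0.2   1.47 -0.    1.48 -0.42] F [-0.5  0.6 -3.4]
```

View pics/w5b.png

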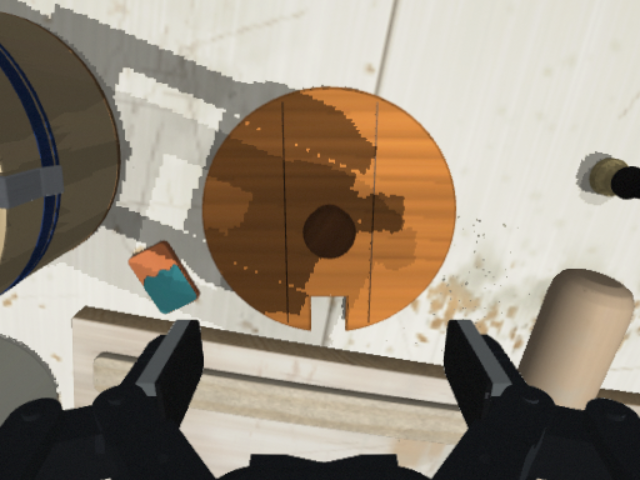

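jog_arm:
  rows:
    - {"slide": [0.05,0.25,4],"rot": [0,0,0],"hand": 0}
    - {"slide": [0.05,0.25,8],"rot": [0,0,0],"hand": 0}
    - {"slide": [0.05,0.25,11],"rot": [0,0,0],"hand": 0}
    - {"slide": [0.05,0.25,12.8],"rot": [0,0,0],"hand": 0}
    - {"slide": [0.05,0.25,12.8],"rot": [0,0,0],"hand": 0}

```text
t: 11.22
position: [0.6888, -0.1353, 0.0414]
ee_rot: [0.639, 0.769, -0.0, -0.0]
contact_force: [0.1, -0.3, 0.3]
grip_width: 0.999
finger_force: 0.0
```

jog_arm:
  newtons: 80
  rows:
    - {"slide": [0,0,0],"rot": [0,0,0],"hand": 255}
    - {"slide": [0,0,0],"rot": [0,0,0],"hand": 255}
    - {"slide": [0,0,0],"rot": [0,0,0],"hand": 255}
    - {"slide": [0,0,0],"rot": [0,0,0],"hand": 255}
    - {"slide": [0,0,0],"rot": [0,0,0],"hand": 255}

```text
t: 11.85
position: [0.6895, -0.1355, 0.0431]
ee_rot: [0.639, 0.769, 0.0, 0.001]
contact_force: [-2.2, 0.8, 6.1]
grip_width: 0.357
finger_force: 79.1
```

Run:
```python
from h import *
go([.687,-.136,.037],10.4); s=env.state(); print(s['grip_width'],s['finger_force'],s['wrist_torque'])
```

```text
t 11.85 p [ 0.6895 -0.1355  0.0431] slide [-0.01 -0.25  0.61] rot [0.1 0.  0.1] dist 0.7 q [-0.23  0.29  1.57  0.    1.28 -0.41] F [-2.2  0.8  6.1]
0.35736572874030814 79.14042949676514 [ 0.09540593  0.24450971 -0.03753926]
```

jog_arm:
  rows:
    - {"slide": [0,0,0],"rot": [0,0,0],"hand": 130}
    - {"slide": [0,0,0],"rot": [0,0,0],"hand": 60}
    - {"slide": [0,0,0.5],"rot": [0,0,0],"hand": 60}
    - {"slide": [0,0,0.7],"rot": [0,0,0],"hand": 60}
    - {"slide": [0,0,0.7],"rot": [0,0,0],"hand": 60}

```text
t: 12.48
position: [0.6888, -0.1354, 0.0343]
ee_rot: [0.639, 0.769, -0.0, -0.0]
contact_force: [0.7, 0.6, 0.1]
grip_width: 0.765
finger_force: 0.0
```

Run:
```python
from h import *
go([.688,-.135,.035],10.4); s=env.state(); print(s['grip_width'],s['finger_force'],s['wrist_torque'])
```

```text
t 12.475 p [ 0.6888 -0.1354  0.0343] slide [ 0.05 -0.07 -0.07] rot [-0.  -0.   0.1] dist 0.1 q [-0.23  0.29  1.58 -0.    1.27 -0.41] F [0.7 0.6 0.1]
0.7647299293428516 0.0 [-0.038581    0.04225473  0.01245437]
```

jog_arm:
  newtons: 90
  rows:
    - {"slide": [0,0,0],"rot": [0,0,0],"hand": 255}
    - {"slide": [0,0,0],"rot": [0,0,0],"hand": 255}
    - {"slide": [0,0,0],"rot": [0,0,0],"hand": 255}
    - {"slide": [0,0,0],"rot": [0,0,0],"hand": 255}

```text
t: 12.98
position: [0.6892, -0.1354, 0.0354]
ee_rot: [0.639, 0.769, 0.0, 0.0]
contact_force: [-1.8, 0.3, 5.8]
grip_width: 0.359
finger_force: 89.0
```

jog_arm:
  rows:
    - {"slide": [0,0,-2],"rot": [0,0,0],"hand": 255}
    - {"slide": [0,0,-7.5],"rot": [0,0,0],"hand": 255}
    - {"slide": [0,0,-13.5],"rot": [0,0,0],"hand": 255}
    - {"slide": [0,0,-19.5],"rot": [0,0,0],"hand": 255}
    - {"slide": [0,0,-24.5],"rot": [0,0,0],"hand": 255}

```text
t: 13.6
position: [0.6886, -0.1353, 0.2836]
ee_rot: [0.639, 0.769, 0.0, 0.001]
contact_force: [0.6, 0.0, -3.8]
grip_width: 0.359
finger_force: 89.9
```

jog_arm:
  rows:
    - {"slide": [0,0,0],"rot": [0,0,-10],"hand": 255}
    - {"slide": [0,0,0],"rot": [0,0,-20],"hand": 255}
    - {"slide": [0,0,0],"rot": [0,0,-30],"hand": 255}
    - {"slide": [0,0,0],"rot": [0,0,-40],"hand": 255}
    - {"slide": [0,0,0],"rot": [0,0,-50],"hand": 255}

```text
t: 14.22
position: [0.6887, -0.1353, 0.2806]
ee_rot: [0.252, 0.968, -0.0, 0.0]
contact_force: [-0.6, -0.3, -4.3]
grip_width: 0.354
finger_force: 90.0
```

Run:
```python
from h import *
go([.4528,-.1248,.28],94.8); s=env.state(); print(s['grip_width'],s['finger_force'],s['wrist_torque'])
```

```text
t 14.225 p [ 0.6887 -0.1353  0.2806] slide [ 21.11 -10.57   0.06] rot [ -0.   0. -34.] dist 23.6 q [-0.23  0.17  1.32 -0.    1.66 -1.29] F [-0.6 -0.3 -4.3]
0.35415324735009296 90.04572629928589 [-0.05524711  0.01706548 -0.0081319 ]
```

jog_arm:
  rows:
    - {"slide": [4.3,-2.1,-0.5],"rot": [0,0,-8],"hand": 255}
    - {"slide": [8.8,-4.4,-0.5],"rot": [0,0,-16],"hand": 255}
    - {"slide": [13.4,-6.7,-0.5],"rot": [0,0,-24],"hand": 255}
    - {"slide": [18,-9,-0.5],"rot": [0,0,-31],"hand": 255}
    - {"slide": [21.1,-10.6,0],"rot": [0,0,-34],"hand": 255}

```text
t: 14.85
position: [0.4511, -0.1235, 0.2811]
ee_rot: [-0.041, 0.999, -0.0, 0.001]
contact_force: [-0.1, -0.2, -3.0]
grip_width: 0.355
finger_force: 89.9
```

jog_arm:
  rows:
    - {"slide": [0,0,0],"rot": [0,0,0],"hand": 255}
    - {"slide": [0,0,0],"rot": [0,0,0],"hand": 255}

```text
t: 15.1
position: [0.4533, -0.1238, 0.2806]
ee_rot: [-0.039, 0.999, -0.0, 0.001]
contact_force: [0.6, -0.2, -3.4]
grip_width: 0.357
finger_force: 89.8
```

Run:
```python
from fit import *
go([.4528,-.1248,.28],94.8)
W=snap('wrist','w6'); S=snap('scene','s6'); T=snap('top','t6')
z=env.state()['position'][2]-.0354+.019; p=env.state()['position']
# lid edge in wrist as carried (plate top)
print('lid',z,[edge(W,p[:2],.088,z,np.r_[a],-1) for a in [np.arange(100,260,3)]] )
o=np.zeros((600,800,3),np.uint8); o[:,:400]=cv2.resize(np.ascontiguousarray(W['img'][:,128:384,::-1]),(400,600)); o[:480,400:]=cv2.resize(np.ascontiguousarray(S['img'][110:254,190:310,::-1]),(400,480),interpolation=cv2.INTER_CUBIC)
cv2.imwrite('pics/m6.png',o)
```

```text
t 15.1 p [ 0.4533 -0.1238  0.2806] slide [ 0.05 -0.1   0.06] rot [-0.   0.1 -0.3] dist 0.1 q [-0.32 -0.35  1.8   0.    1.69 -1.97] F [ 0.6 -0.2 -3.4]
lid 0.263433394017932 [(array([ 0.4536, -0.1239]), array([ 0.4521, -0.1239,  0.0868]), 54, np.float64(0.28))]
```

View pics/m6.png

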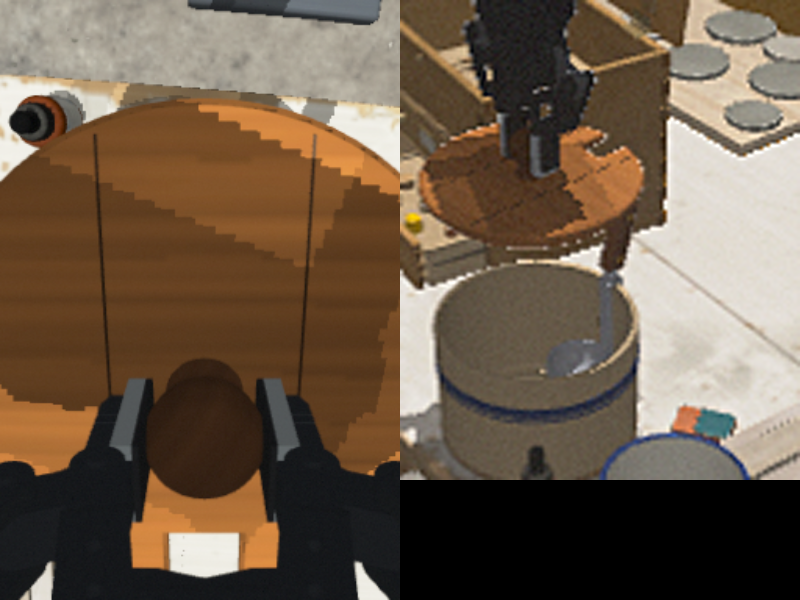

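jog_arm:
  rows:
    - {"slide": [0.05,-0.1,2],"rot": [0,0,0],"hand": 255}
    - {"slide": [0.05,-0.1,5],"rot": [0,0,0],"hand": 255}
    - {"slide": [0.05,-0.1,8],"rot": [0,0,0],"hand": 255}
    - {"slide": [0.05,-0.1,10.5],"rot": [0,0,0],"hand": 255}
    - {"slide": [0.05,-0.1,10.5],"rot": [0,0,0],"hand": 255}

```text
t: 15.88
position: [0.4517, -0.1245, 0.1718]
ee_rot: [-0.039, 0.999, 0.001, -0.002]
contact_force: [-0.4, -0.1, -2.4]
grip_width: 0.358
finger_force: 89.9
```

Run:
```python
from fit import *
go([.4528,-.1248,.1504],94.6)
for n,f in (('scene','s7'),('top','t7')):
    c=snap(n,f)
    if n=='scene':
        # outer crock edge, near side visible; compare with s0 fit to see shift
        for cc in (load('s4'),c): print(edge(cc,(.4528,-.1248),.086,.125,np.r_[-20:-5:2,-180:-140:2],-1) if 0 else '')
a,b=load('s4')['img'],load('s7')['img']
# crock body shift between s4 and s7 (lower part of crock)
x0,x1,y0,y1=200,262,232,262
r=cv2.phaseCorrelate(cv2.cvtColor(a[y0:y1,x0:x1],7).astype(np.float32),cv2.cvtColor(b[y0:y1,x0:x1],7).astype(np.float32)); print(r)
```

```text
t 15.875 p [ 0.4517 -0.1245  0.1718] slide [-0.11 -0.04  2.14] rot [ 0.1 -0.2 -0.1] dist 2.1 q [-0.32 -0.32  1.95 -0.    1.51 -1.97] F [-0.4 -0.1 -2.4]


((0.11138526177334285, -0.04475263395000084), 0.9559617216388384)
```

jog_arm:
  rows:
    - {"slide": [-0.05,0,0.6],"rot": [0,0,0],"hand": 255}
    - {"slide": [-0.05,0,1.1],"rot": [0,0,0],"hand": 255}
    - {"slide": [-0.05,0,1.4],"rot": [0,0,0],"hand": 255}
    - {"slide": [-0.05,0,1.4],"rot": [0,0,0],"hand": 255}

```text
t: 16.48
position: [0.4532, -0.1248, 0.1607]
ee_rot: [-0.039, 0.999, 0.0, -0.0]
contact_force: [-0.1, -0.1, -3.3]
grip_width: 0.359
finger_force: 89.9
```

jog_arm:
  rows:
    - {"slide": [0,0,0.3],"rot": [0,0,0],"hand": 255}
    - {"slide": [0,0,0.5],"rot": [0,0,0],"hand": 255}
    - {"slide": [0,0,0.5],"rot": [0,0,0],"hand": 255}

```text
t: 16.85
position: [0.4531, -0.1248, 0.1556]
ee_rot: [-0.039, 0.999, 0.0, -0.0]
contact_force: [0.3, 0.2, -3.0]
grip_width: 0.357
finger_force: 89.9
```

No contact; the ring is entering the mouth.

jog_arm:
  rows:
    - {"slide": [0,0,0.2],"rot": [0,0,0],"hand": 255}
    - {"slide": [0,0,0.4],"rot": [0,0,0],"hand": 255}
    - {"slide": [0,0,0.4],"rot": [0,0,0],"hand": 255}

```text
t: 17.23
position: [0.4531, -0.1248, 0.1516]
ee_rot: [-0.039, 0.999, 0.0, -0.0]
contact_force: [0.4, -0.3, -3.5]
grip_width: 0.359
finger_force: 89.9
```

jog_arm:
  rows:
    - {"slide": [0,0,0.15],"rot": [0,0,0],"hand": 255}
    - {"slide": [0,0,0.15],"rot": [0,0,0],"hand": 255}

```text
t: 17.48
position: [0.4533, -0.1248, 0.1504]
ee_rot: [-0.039, 0.999, -0.0, 0.0]
contact_force: [-0.5, -0.6, -2.6]
grip_width: 0.358
finger_force: 90.0
```

jog_arm:
  rows:
    - {"slide": [0,0,0.1],"rot": [0,0,0],"hand": 255}
    - {"slide": [0,0,0.1],"rot": [0,0,0],"hand": 255}

```text
t: 17.73
position: [0.4533, -0.1248, 0.1503]
ee_rot: [-0.039, 0.999, -0.0, 0.0]
contact_force: [-5.2, 0.6, 7.8]
grip_width: 0.356
finger_force: 91.2
```

jog_arm:
  rows:
    - {"slide": [0,0,0.1],"rot": [0,0,0],"hand": 255}
    - {"slide": [0,0,0.1],"rot": [0,0,0],"hand": 255}

```text
t: 17.98
position: [0.4533, -0.1248, 0.1503]
ee_rot: [-0.039, 0.999, -0.0, 0.001]
contact_force: [-11.1, 2.3, 18.3]
grip_width: 0.357
finger_force: 92.2
```

jog_arm:
  rows:
    - {"slide": [0,0,-0.15],"rot": [0,0,0],"hand": 255}
    - {"slide": [0,0,-0.15],"rot": [0,0,0],"hand": 150}
    - {"slide": [0,0,-0.15],"rot": [0,0,0],"hand": 100}
    - {"slide": [0,0,-0.15],"rot": [0,0,0],"hand": 40}
    - {"slide": [0,0,-0.15],"rot": [0,0,0],"hand": 0}

```text
t: 18.6
position: [0.4532, -0.1248, 0.1497]
ee_rot: [-0.039, 0.999, 0.0, -0.0]
contact_force: [1.0, -0.4, 0.3]
grip_width: 0.99
finger_force: 0.0
```

jog_arm:
  rows:
    - {"slide": [0,0,0],"rot": [0,0,0],"hand": 0}
    - {"slide": [0,0,-2],"rot": [0,0,0],"hand": 0}
    - {"slide": [0,0,-6],"rot": [0,0,0],"hand": 0}
    - {"slide": [0,0,-11],"rot": [0,0,0],"hand": 0}
    - {"slide": [0,0,-16],"rot": [0,0,0],"hand": 0}

```text
t: 19.23
position: [0.4529, -0.1247, 0.313]
ee_rot: [-0.039, 0.999, -0.0, 0.001]
contact_force: [0.6, -0.0, 0.3]
grip_width: 0.998
finger_force: 0.0
```

jog_arm:
  rows:
    - {"slide": [2,0,0],"rot": [0,0,0],"hand": 0}
    - {"slide": [2,0,0],"rot": [0,0,0],"hand": 0}
    - {"slide": [2,0,0],"rot": [0,0,0],"hand": 0}

```text
t: 19.6
position: [0.4334, -0.1263, 0.31]
ee_rot: [-0.039, 0.999, 0.0, 0.0]
contact_force: [-0.5, -0.2, -0.0]
grip_width: 1.0
finger_force: 0.0
```

Run:
```python
from fit import *
W=snap('wrist','w8');S=snap('scene','s8'); p=env.state(); print(p['position'],p['contact_force'])
for z in (.134,):
    print('lid',edge(W,(.453,-.1248),.088,z,np.r_[30:330:3],-1))
    print('lid S',edge(S,(.453,-.1248),.088,z,np.r_[30:330:3],-1))
print('crock S before',edge(load('s4'),(.453,-.1248),.086,.125,np.r_[0:100:3],-1))
# handle pixels: dark-brown mask in s4 vs s8 around handle
for f in ('s4','s8'):
    g=load(f)['img'].astype(int)[160:200,245:270]; m=(g.sum(2)<130)&(g[:,:,0]>g[:,:,2]); y,x=np.nonzero(m); print(f,m.sum(),x.mean()+245,y.mean()+160)
```

```text
[ 0.43351362 -0.12628622  0.30951247] [-0.81201374  0.70014594 -0.11042859]
lid (array([ 0.453 , -0.1251]), array([ 0.4524, -0.125 ,  0.0871]), 100, np.float64(0.89))
lid S (array([ 0.4526, -0.1306]), array([ 0.4518, -0.1307,  0.0871]), 35, np.float64(0.94))Traceback (most recent call last):
  File "<stdin>", line 6, in <module>
  File "fit.py", line 12, in edge
    g=least_squares(lambda x:np.hypot(*(P-x[:2]).T)-r0,C,loss='soft_l1',f_scale=.0005)
    return func(*args, **kwargs)
    vector_fun = VectorFunction(
        fun_wrapped,
    ...<6 lines>...
        workers=workers
    )
    self._update_fun()
    ~~~~~~~~~~~~~~~~^^
    self.f = self.fun_wrapped(xp_copy(self.x))
             ~~~~~~~~~~~~~~~~^^^^^^^^^^^^^^^^^
    return np.atleast_1d(self.fun(x))
                         ~~~~~~~~^^^
    return self.f(x, *self.args, **self.kwargs)
           ~~~~~~^^^^^^^^^^^^^^^^^^^^^^^^^^^^^^
  File "fit.py", line 12, in <lambda>
    g=least_squares(lambda x:np.hypot(*(P-x[:2]).T)-r0,C,loss='soft_l1',f_scale=.0005)
                                        ~^~~~~~
ValueError: operands could not be broadcast together with shapes (0,) (2,)
```

Run:
```python
from h import *
for f in ('s4','s8'):
    g=load(f)['img'].astype(int)[166:182,245:268]; m=(g.sum(2)<150)&(g[:,:,0]>g[:,:,2]+5); y,x=np.nonzero(m); print(f,m.sum(),x.mean()+245,y.mean()+166)
a,b=[cv2.cvtColor(load(f)['img'],7).astype(np.float32) for f in('s4','s8')]
for y0,y1,x0,x1 in [(164,190,245,268),(225,262,200,262)]:
    print(cv2.phaseCorrelate(a[y0:y1,x0:x1],b[y0:y1,x0:x1]))
# lid top height check: predicted lid ellipse bbox in S when home at z .134 vs image orange mask
hsv=cv2.cvtColor(load('s8')['img'],cv2.COLOR_RGB2HSV); m=((hsv[:,:,0]<16)&(hsv[:,:,1]>130)&(hsv[:,:,2]>70)).astype(np.uint8); m[:, :185]=0;m[:,275:]=0;m[:150]=0;m[230:]=0
n,l,st,_=cv2.connectedComponentsWithStats(m); i=1+st[1:,4].argmax(); print(st[i])
th=np.linspace(0,6.283,361)
for z in(.134,.14):
    q=proj(load('s8'),np.c_[.453+.088*np.cos(th),-.1249+.088*np.sin(th),0*th+z]); print(z,q.min(0),q.max(0))
```

```text
s4 66 256.27272727272725 175.46969696969697
s8 25 257.12 176.64
((0.2152940724655874, 0.4150022753500142), 0.9399664295308384)
((-0.16513044094929796, 0.08054047770614048), 0.8287133123725653)
[ 200  185   62   40 1649]
0.134 [197.52760546 184.25857674] [261.32201623 222.20090738]
0.14 [197.37383914 182.55884949] [261.35847548 220.39837096]
```

```bash
python3 -c "
from workcell import env
print(env.finish_job())"
```

```text
the job is handed in; nothing more can be done
None
```

The ladle hangs by its hook on the crock's rim and the lid is on with its notch round the handle. By my measurements the lid is fully home and the ladle has not moved since. I handed the job in at about 20 s of the 58 s allowed, but the judge returned no verdict.

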